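# Run along the plaque's arc of plugs and bed them home

### The arm

A 6-joint arm with a two-finger parallel gripper is mounted at the origin on the work surface. World frame = base frame: x ahead of the robot, y to its left, z up, the work surface at z = 0. Lengths are in m, angles in rad, forces in N, time in s.
With the tool pointing down it reaches from about 0.35 to 0.85 m from the base axis. Payload 8.1 kg.
Tool frame: the origin (TCP) lies at the centre of the arm's flange, where the gripper is bolted on; the fingertips stand 186 mm ahead of it and the grasp point (between the pads) lies 167 mm ahead of it; z points along the fingers, y is the direction in which the jaws open and shut (so a half turn about z gives the same grasp; the last joint's range is limited). The gripper opens to 93 mm and grips with 3 to 60 N. Pads are 15 mm wide; open, the fingers measure 128 mm over their backs; the gripper's body (75 mm by 188 mm) begins 65 mm behind the grasp point.
Start: joints at [1.025, 0.13, 1.488, -0, 1.523, -0.085], TCP at [0.267, 0.537, 0.405] pointing down, gripper open.
Joint ranges: [-2.96, 2.96], [-0.89, 2.26], [0.02, 2.5], [-1.34, 4.48], [0, 2.73], [-2.66, 2.66]. Speed limits (rad/s): [2.39, 2.39, 2.79, 3.14, 3.14, 3.14].

### API

Orientations are given as a rotation vector (axis times angle).
In Python, from plant import robot, viewer, order gives the robot as it stands.
- The arm moves only by the tool apply_moves, never from a script. Its argument "deltas" is a list of rows, each a list of 3 entries, a list of its own where there are three numbers: the finger opening in mm, from 0 to 93, then the shift along the tool's x, y, z in mm, then the turn about the tool's z in rad. In form: [[grip, [dx, dy, dz], yaw], ...]. A call has 1 to 5 rows; each row shifts and turns the commanded pose from where the row before left it, along the tool's axes as they then stand; what a row does not reach is not made up. A row lasts 1/8 s, in which the tool goes at most 62.5 mm and 10.7 degrees, less where a joint would pass 70% of its speed; a pose out of reach is approached as far as the arm can. A call is refused whole if a number of a shift passes 62.5 or a number of a turn 0.188, either way. A call with a gripper value outside its range is refused whole. The fingers move at their own pace and stop on an object; "grip_force" is the grip in N (left out, the last holds). Time passes only in rows, so rows that do not move let the fingers close. It gives the time, the measured TCP pose, the force and the opening at its end, in the units of the state.
- robot.read_state(): the state, without advancing time (a new reading comes with each control period).
- viewer.read_camera(name): name is "scene" or "top" or "wrist"; returns the picture (400x640x3 uint8, blue, green, red); there is no depth.
- viewer.get_calibration(name): a dict with "fx", "fy", "cx", "cy" (pixels), "R" (3x3) and "t" (3): a world point X has camera coordinates R X + t. Camera axes: x right, y down, z forward; pixel columns grow to the right and rows downward; lengths in m; the calibration is good to about 2 mm. A picture is of the moment at which its call begins: read the wrist's pose just before it. get_calibration takes no time and is no camera call; for the wrist camera it gives the pose at the moment of the call.
- order.close_job(): hands the job in, once; it reports no verdict.
The state is a dict: "t": time; "q": joint angles; "dq": joint speeds; "joint_torque": joint torques, N m; "tool_pos": TCP position; "orientation": TCP orientation; "force": force on the tool from outside, world axes, zero at the start; "wrist_torque": the same for the moment, N m; "opening": finger opening in m.
Only numpy, scipy, OpenCV 4.12 (cv2) and the standard library are available. Lean on these libraries where they do the work, as an engineer would, in place of code of your own. Each camera call takes 0.05 s, during which the arm holds its last target. There are 200 camera calls.

### The job

Run your fingertips lightly along the arc of six domed wooden plugs on the plywood frog plaque, starting at the end beside the frog's head and going plug by plug to the other end, so that every plug in turn is pressed fully home into the board. Press gently from above: do not pick up or tip the board or push it out of place, and leave everything else where it is, on the board and around it.

Things in the scene. Friction and masses are not known exactly. Their poses are not given: they have to be found in the camera images.
- board: Loose plywood plaque 200 (x) by 240 (y) by 18 mm, about 0.9 kg, flat on the table at any yaw. Origin: centre of its underside. A wooden frog's head (disc 48 mm across, 5 mm thick, eyes on its -x side 7 mm) is glued on at x -56, y -82 mm, beside plug 1. Plug k is at x = 110 cos a - 85, y = 110 sin a mm, a = 0.31 (k - 3.5) rad: six in an arc, 34 mm apart.
- plug1 (a joint): Plug 1 of the arc (the end beside the frog's head): how far it has been pushed down into the board, 0 (standing proud) to 0.004 m (fully home, its head's underside on the board). It slides stiffly (about 2 N), has no spring and stays where it is left. Starts at 0 to 0.0006.
- plug1_top (a point): Highest point of plug 1's dark, shallow domed head (head 28 mm across, 5 mm high, made of wood); it goes down with the plug. 9 mm above the board's top face when proud, 5 mm when fully home.
- plug2 (a joint): Plug 2 of the arc: how far it has been pushed down into the board, 0 (standing proud) to 0.004 m (fully home, its head's underside on the board). It slides stiffly (about 2 N), has no spring and stays where it is left. Starts at 0 to 0.0006.
- plug2_top (a point): Highest point of plug 2's dark, shallow domed head (head 28 mm across, 5 mm high, made of wood); it goes down with the plug. 9 mm above the board's top face when proud, 5 mm when fully home.
- plug3 (a joint): Plug 3 of the arc: how far it has been pushed down into the board, 0 (standing proud) to 0.004 m (fully home, its head's underside on the board). It slides stiffly (about 2 N), has no spring and stays where it is left. Starts at 0 to 0.0006.
- plug3_top (a point): Highest point of plug 3's dark, shallow domed head (head 28 mm across, 5 mm high, made of wood); it goes down with the plug. 9 mm above the board's top face when proud, 5 mm when fully home.
- plug4 (a joint): Plug 4 of the arc: how far it has been pushed down into the board, 0 (standing proud) to 0.004 m (fully home, its head's underside on the board). It slides stiffly (about 2 N), has no spring and stays where it is left. Starts at 0 to 0.0006.
- plug4_top (a point): Highest point of plug 4's dark, shallow domed head (head 28 mm across, 5 mm high, made of wood); it goes down with the plug. 9 mm above the board's top face when proud, 5 mm when fully home.
- plug5 (a joint): Plug 5 of the arc: how far it has been pushed down into the board, 0 (standing proud) to 0.004 m (fully home, its head's underside on the board). It slides stiffly (about 2 N), has no spring and stays where it is left. Starts at 0 to 0.0006.
- plug5_top (a point): Highest point of plug 5's dark, shallow domed head (head 28 mm across, 5 mm high, made of wood); it goes down with the plug. 9 mm above the board's top face when proud, 5 mm when fully home.
- plug6 (a joint): Plug 6 of the arc (the far end from the frog's head): how far it has been pushed down into the board, 0 (standing proud) to 0.004 m (fully home, its head's underside on the board). It slides stiffly (about 2 N), has no spring and stays where it is left. Starts at 0 to 0.0006.
- plug6_top (a point): Highest point of plug 6's dark, shallow domed head (head 28 mm across, 5 mm high, made of wood); it goes down with the plug. 9 mm above the board's top face when proud, 5 mm when fully home.
- glue_pot: Small closed glue jar standing on the board inside the arc, 34 mm across, 42 mm high. Origin: centre of its underside. Leave alone.
- eraser: White eraser block 45 x 22 x 13 mm lying on the board outside the arc. Origin: centre of its underside. Leave alone.
- water_jar: Open glass water jar, 76 mm across, 95 mm high, on the table to the robot's left. Origin: centre of its underside. Leave alone.
- palette: Round white paint palette, 116 mm across, 10 mm high, on the table to the left. Origin: centre of its underside. Leave alone.
- paintbrush: Flat wide paintbrush about 215 mm long lying on the table to the right, its head 42 mm wide, 20 mm high. Origin: about half-way along, on the table. Leave alone.
- brush_mug: Blue mug 76 mm across and 100 mm high with brushes standing up to 200 mm, to the right on the table. Origin: centre of its underside. Leave alone.

How it is judged:
By the outcome, as a careful person would: the job done as asked, in the order asked, and still so for the second after the job is handed in, with the robot touching nothing.
It also fails if it takes over 42 s, if anything falls off the work surface, if the arm or the gripper's body presses on something with over 40 N, if the wrist force passes 120 N, or if a joint passes its speed limit or range.

## Working session

There is one attempt and no reset: what is moved stays moved. The work goes in short steps, Python scripts to look and compute and a tool call to move; the robot and the scene stay as the last step left them, time stands still between calls to the robot, and variables do not carry over. Pictures are saved under pics/ and viewed, about 8 in all and at most 12, crops included, and the job is handed in when it is done.

Besides the shell and the picture viewer there is one more tool, called as name(argument=value, ...) on one line, values as JSON. apply_moves: Moves the arm, as the interface text tells. Its arguments: {"type":"object","properties":{"deltas":{"type":"array"},"grip_force":{"type":"number"}},"required":["deltas"]}

```bash
ls; mkdir -p pics
python3 - <<'E'
from plant import robot, viewer, order
import cv2
s=robot.read_state(); print(s)
for n in("top","scene"):
    cv2.imwrite(f"pics/{n}0.png",viewer.read_camera(n)); print(n,viewer.get_calibration(n))
E
```

```text
pics
{'t': 0.0, 'q': array([ 1.02461288e+00,  1.31125543e-01,  1.48924447e+00, -4.77169127e-05,
        1.52301643e+00, -8.53707596e-02]), 'dq': array([-0.00038119, -0.00115547,  0.00125326, -0.00058027,  0.00042971,
       -0.00064755]), 'joint_torque': array([-1.85096367e-03, -5.59840214e+01, -4.91760886e+01,  7.66839506e-02,
        3.58412240e-02, -1.34229167e-04]), 'tool_pos': array([0.26665975, 0.53723368, 0.40372755]), 'orientation': array([-7.17334721e-01, -3.05807337e+00,  2.70116542e-03]), 'force': array([-0.60465469, -0.57624002,  0.25351026]), 'wrist_torque': array([-0.036045  ,  0.0486443 ,  0.01800342]), 'opening': 0.09265491371592281}
top {'fx': 420.4127659650556, 'fy': 420.4127659650556, 'cx': 314.7417599632909, 'cy': 199.99262230445305, 'R': array([[-0.02256606, -0.99948978,  0.02260446],
       [-0.99276583,  0.01973576, -0.11843357],
       [ 0.11792702, -0.02511352, -0.99270465]]), 't': array([0.0164647 , 0.52537286, 1.01383947])}
scene {'fx': 378.6751977705965, 'fy': 378.6751977705965, 'cx': 326.06498058666784, 'cy': 198.58988995747728, 'R': array([[ 0.37816266,  0.92564726, -0.0130444 ],
       [ 0.59550961, -0.25402872, -0.7621271 ],
       [-0.70877451,  0.28043995, -0.64729601]]), 't': array([-0.21833656, -0.25239107,  1.42264683])}
```

View pics/top0.png

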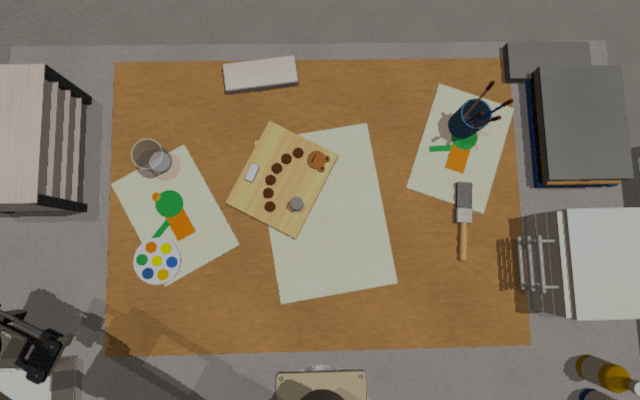

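View pics/scene0.png

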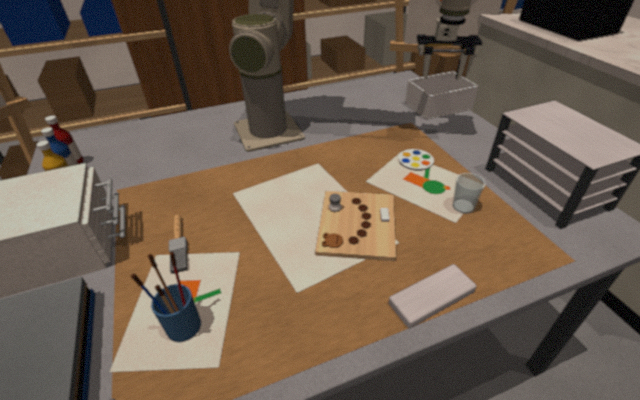

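```bash
cat > h.py <<'E'
import numpy as np, cv2
from scipy.spatial.transform import Rotation as Ro
K=np.arange(1,7);A=.31*(K-3.5);PB=np.c_[.11*np.cos(A)-.085,.11*np.sin(A)]
def ray(c,px,z):
    d=c['R'].T@np.r_[(px[0]-c['cx'])/c['fx'],(px[1]-c['cy'])/c['fy'],1]; o=-c['R'].T@c['t']
    return (o+d*(z-o[2])/d[2])[:2]
def blobs(im,thr,amin,amax,circ=.6):
    m=(im.max(2)<thr).astype(np.uint8); out=[]
    for k in cv2.findContours(m,cv2.RETR_EXTERNAL,cv2.CHAIN_APPROX_NONE)[0]:
        a=cv2.contourArea(k); p=cv2.arcLength(k,True)
        if amin<a<amax and 4*np.pi*a/p**2>circ:
            M=cv2.moments(k); out.append((M['m10']/a,M['m01']/a,a))
    return np.array(out)
def fit(W):  # board pose from 6 ordered plug points
    a=PB-PB.mean(0);b=W-W.mean(0)
    th=np.arctan2((a[:,0]*b[:,1]-a[:,1]*b[:,0]).sum(),(a*b).sum())
    R=np.array([[np.cos(th),-np.sin(th)],[np.sin(th),np.cos(th)]])
    t=W.mean(0)-R@PB.mean(0); return th,R,t,W-(PB@R.T+t)
E
python3 - <<'E'
from h import *
from plant import robot, viewer
c=viewer.get_calibration("top"); im=cv2.imread("pics/top0.png")
b=blobs(im[140:220,255:325],95,30,300); b[:,:2]+=[255,140]; print(b.round(1))
px=np.array([(298,153),(286,159),(277,169),(271,180),(268,193),(270,207)])
q=np.array([b[np.argmin(np.hypot(*(b[:,:2]-p).T)),:2] for p in px])
W=np.array([ray(c,p,.0235) for p in q]); th,R,t,e=fit(W)
print(W.round(4),th,t,(e*1e3).round(1))
print('pot',ray(c,(296,204),.06),'eraser',ray(c,(252,173),.031),'frog',ray(c,(317,160),.023),R@[-.056,-.082]+t)
s=robot.read_state();print(Ro.from_rotvec(s['orientation']).as_matrix().round(3))
E
```

```text
[[269.5 206.1  62. ]
 [267.8 192.9  61. ]
 [270.  179.6  62. ]
 [276.3 168.   64. ]
 [285.9 158.5  58. ]
 [297.6 152.6  61.5]]
[[0.6484 0.0458]
 [0.6336 0.0757]
 [0.6096 0.1001]
 [0.5804 0.1163]
 [0.5468 0.1221]
 [0.5135 0.1183]] 1.0782014038230578 [0.58389843 0.08739867] [[-0.3  0.5]
 [-0.  -0.1]
 [-0.5 -0.1]
 [ 0.2 -0. ]
 [ 0.1 -0.4]
 [ 0.5  0.1]]
pot [0.51333482 0.05144547] eraser [0.59655853 0.16039436] frog [ 0.62846642 -0.00292057] [ 0.62966616 -0.00072235]
[[-0.896  0.445 -0.001]
 [ 0.445  0.896 -0.001]
 [ 0.    -0.002 -1.   ]]
```

apply_moves(deltas=[[0, [-20, -10, 0], 0], [0, [-35, -17, 0], 0], [0, [-39, -19, 0], 0], [0, [-39, -19, 0], 0], [0, [-39, -19, 0], 0]], grip_force=20)

```text
t: 0.72
tool_pos: [0.3845, 0.3835, 0.4045]
orientation: [0.718, 3.058, -0.001]
force: [0.7, 0.4, -0.2]
opening: 0.0475
```

apply_moves(deltas=[[0, [-39, -19, 0], 0], [0, [-39, -19, 0], 0], [0, [-39, -19, 0], 0], [0, [-39, -19, 0], 0], [0, [-39, -19, 0], 0]])

```text
t: 1.35
tool_pos: [0.5166, 0.2115, 0.4046]
orientation: [-0.718, -3.058, 0.001]
force: [-0.3, 0.5, 0.3]
opening: 0.0006
```

apply_moves(deltas=[[0, [-39, -19, 10], 0], [0, [-39, -19, 10], 0], [0, [-39, -18, 20], 0], [0, [-39, -18, 20], 0], [0, [-30, -14, 10], 0]])

```text
t: 1.98
tool_pos: [0.6435, 0.0495, 0.3329]
orientation: [-0.719, -3.056, 0.002]
force: [-0.2, 0.2, 0.8]
opening: 0.0006
```

apply_moves(deltas=[[0, [0, 0, 0], 0], [0, [0, 0, 0], 0]])

```text
t: 2.22
tool_pos: [0.643, 0.052, 0.3348]
orientation: [-0.718, -3.058, -0.0]
force: [-0.3, -0.1, 0.4]
opening: 0.0005
```

Run:
```python
from plant import robot, viewer
import cv2,pickle
s=robot.read_state(); c=viewer.get_calibration("wrist"); im=viewer.read_camera("wrist")
cv2.imwrite("pics/w1.png",im); pickle.dump(c,open("w1.pkl","wb")); print(s['t'],s['tool_pos'],s['orientation'],s['force'],s['opening'])
```

```text
2.225 [0.64297026 0.0520389  0.33482078] [-7.18306364e-01 -3.05783865e+00 -1.46421852e-04] [-0.347254   -0.12480386  0.44410419] 0.0005126017847536023
```

View pics/w1.png

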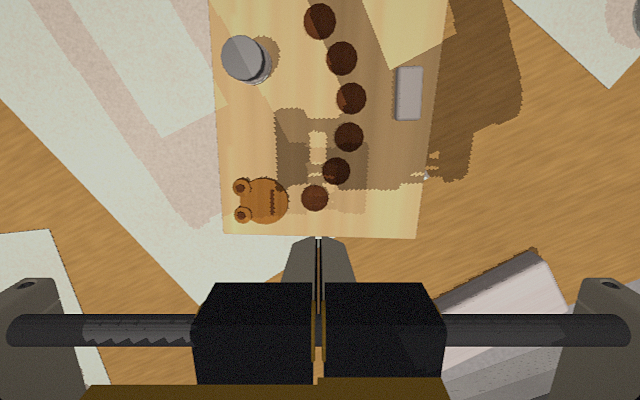

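The wrist view shows all six plugs, running from (315,197) beside the frog up to (320,21). The frog is at (262,200), the pot at (245,58) and the eraser at (408,93). The closed fingers are at about (318,240).

Run:
```python
from h import *
from plant import robot, viewer
import pickle
c=pickle.load(open("w1.pkl","rb")); im=cv2.imread("pics/w1.png")
hsv=cv2.cvtColor(im,cv2.COLOR_BGR2HSV)
px=np.array([(315,197),(336,170),(349,136),(351,98),(342,58),(320,21)])
m=((im[:,:,2]<115)&(hsv[:,:,1]>110)&(im[:,:,1]<62)).astype(np.uint8)
m=cv2.morphologyEx(m,cv2.MORPH_OPEN,np.ones((5,5)))
n,l,st,ce=cv2.connectedComponentsWithStats(m)
q=[]
for p in px:
    i=1+np.argmin(np.hypot(*(ce[1:]-p).T)); q.append(ce[i]); print(ce[i].round(1),st[i])
W=np.array([ray(c,p,.0235) for p in q]); th,R,t,e=fit(W)
print(W.round(4),th,t,(e*1e3).round(1)); F=PB@R.T+t
s=robot.read_state(); M=Ro.from_rotvec(s['orientation']).as_matrix()
print(F.round(4), s['tool_pos'])
P=np.vstack([s['tool_pos'][:2],F]); d=np.c_[np.diff(P,axis=0),np.zeros(6)]
print((d@M*1e3).round(1))
```

```text
[314.3 197.7] [302 186  26  25 524]
[336.  170.4] [323 157  27  27 576]
[348.6 136.7] [335 123  28  29 657]
[351.5  97.6] [337  83  29  31 690]
[341.5  57.8] [327  42  30  33 800]
[319.6  21.1] [304   4  32  35 883]
[[0.6467 0.0454]
 [0.6316 0.076 ]
 [0.6083 0.0998]
 [0.5784 0.1164]
 [0.5452 0.1223]
 [0.5119 0.1179]] 1.0775371261359696 [0.58219161 0.08731552] [[-0.2  0.2]
 [-0.3  0.3]
 [-0.1 -0.3]
 [-0.   0.2]
 [ 0.1 -0.1]
 [ 0.5 -0.2]]
[[0.6469 0.0452]
 [0.6319 0.0757]
 [0.6084 0.1001]
 [0.5784 0.1162]
 [0.5451 0.1224]
 [0.5114 0.1181]] [0.64294887 0.05262071 0.33523934]
[[ -6.9  -4.9  -0. ]
 [ 27.   20.6   0. ]
 [ 32.   11.4   0. ]
 [ 33.9   1.1  -0. ]
 [ 32.7  -9.3  -0. ]
 [ 28.3 -18.8  -0. ]]
```

apply_moves(deltas=[[0, [-7, -5, 20], 0], [0, [0, 0, 40], 0], [0, [0, 0, 30], 0], [0, [0, 0, 18], 0], [0, [0, 0, 0], 0]])

```text
t: 2.9
tool_pos: [0.6465, 0.045, 0.2246]
orientation: [-0.716, -3.055, 0.001]
force: [0.4, -0.5, 1.0]
opening: 0.0001
```

apply_moves(deltas=[[0, [0, 0, 0], 0]])

```text
t: 3.02
tool_pos: [0.648, 0.0449, 0.2281]
orientation: [0.717, 3.057, 0.001]
force: [-0.3, 0.2, -0.6]
opening: 0.0006
```

apply_moves(deltas=[[0, [0, 0, 5], 0], [0, [0, 0, 4], 0], [0, [0, 0, 3], 0], [0, [0, 0, 2], 0], [0, [0, 0, 0], 0]])

```text
t: 3.65
tool_pos: [0.6474, 0.0448, 0.2126]
orientation: [-0.717, -3.058, 0.0]
force: [0.1, -0.0, -0.1]
opening: 0.0004
```

apply_moves(deltas=[[0, [0, 0, 2], 0], [0, [0, 0, 0], 0]])

```text
t: 3.9
tool_pos: [0.6475, 0.0448, 0.2108]
orientation: [0.717, 3.058, 0.0]
force: [0.4, 0.6, 2.1]
opening: 0.0006
```

apply_moves(deltas=[[0, [0, 0, 2], 0], [0, [0, 0, 0], 0]])

```text
t: 4.15
tool_pos: [0.6475, 0.0448, 0.209]
orientation: [0.717, 3.058, 0.0]
force: [-0.9, 0.6, 2.8]
opening: 0.0005
```

apply_moves(deltas=[[0, [0, 0, 1], 0], [0, [0, 0, 0], 0]])

```text
t: 4.4
tool_pos: [0.6476, 0.0448, 0.2088]
orientation: [0.717, 3.058, 0.0]
force: [-5.0, -0.2, 8.9]
opening: 0.0007
```

apply_moves(deltas=[[0, [0, 0, 0.5], 0], [0, [0, 0, 0], 0]])

```text
t: 4.65
tool_pos: [0.6476, 0.0448, 0.2088]
orientation: [0.717, 3.058, 0.0]
force: [-6.1, -0.1, 13.5]
opening: 0.0003
```

apply_moves(deltas=[[0, [0, 0, -3.5], 0], [0, [0, 0, -9], 0], [0, [14, 10.5, 0], 0], [0, [14, 10, 0], 0], [0, [0, 0, 6], 0]])

```text
t: 5.28
tool_pos: [0.6307, 0.0775, 0.2136]
orientation: [-0.714, -3.059, -0.0]
force: [0.5, 0.2, 0.1]
opening: 0.0007
```

apply_moves(deltas=[[0, [0, 0, 0], 0], [0, [0, 0, 2], 0], [0, [0, 0, 1.5], 0], [0, [0, 0, 1.5], 0], [0, [0, 0, 0], 0]])

```text
t: 5.9
tool_pos: [0.6316, 0.0754, 0.209]
orientation: [0.718, 3.058, -0.0]
force: [-2.4, 0.6, 3.5]
opening: 0.0004
```

apply_moves(deltas=[[0, [0, 0, 1], 0], [0, [0, 0, 0], 0]])

```text
t: 6.15
tool_pos: [0.6316, 0.0755, 0.2088]
orientation: [0.718, 3.058, -0.0]
force: [-5.8, -0.3, 10.3]
opening: 0.0007
```

apply_moves(deltas=[[0, [0, 0, -3], 0], [0, [0, 0, -9], 0], [0, [16, 6, 0], 0], [0, [16, 5.5, 0], 0], [0, [0, 0, 3], 0]])

```text
t: 6.78
tool_pos: [0.6067, 0.1016, 0.2164]
orientation: [-0.714, -3.058, 0.0]
force: [0.7, 0.1, -0.2]
opening: 0.0003
```

apply_moves(deltas=[[0, [0, 0, 3], 0], [0, [0, 0, 2], 0], [0, [0, 0, 1.5], 0], [0, [0, 0, 1.5], 0], [0, [0, 0, 0], 0]])

```text
t: 7.4
tool_pos: [0.6081, 0.1, 0.209]
orientation: [0.718, 3.058, 0.0]
force: [-2.0, 1.1, 4.0]
opening: 0.0007
```

apply_moves(deltas=[[0, [0, 0, 1], 0], [0, [0, 0, 0], 0]])

```text
t: 7.65
tool_pos: [0.6081, 0.1001, 0.2088]
orientation: [0.718, 3.058, 0.0]
force: [-5.3, -0.5, 10.4]
opening: 0.0004
```

apply_moves(deltas=[[0, [0, 0, -3], 0], [0, [0, 0, -9], 0], [0, [17, 0.5, 0], 0], [0, [17, 0.5, 0], 0], [0, [0, 0, 3], 0]])

```text
t: 8.28
tool_pos: [0.5776, 0.1165, 0.2171]
orientation: [0.716, 3.059, 0.0]
force: [-0.5, -0.1, 0.2]
opening: 0.0006
```

apply_moves(deltas=[[0, [0, 0, 3], 0], [0, [0, 0, 2], 0], [0, [0, 0, 1.5], 0], [0, [0, 0, 1.5], 0], [0, [0, 0, 0], 0]])

```text
t: 8.9
tool_pos: [0.5783, 0.116, 0.209]
orientation: [0.717, 3.058, 0.0]
force: [0.8, -1.0, 2.6]
opening: 0.0003
```

apply_moves(deltas=[[0, [0, 0, 1], 0], [0, [0, 0, 0], 0]])

```text
t: 9.15
tool_pos: [0.5783, 0.116, 0.2088]
orientation: [0.717, 3.057, -0.0]
force: [-1.5, -1.9, 9.4]
opening: 0.0006
```

apply_moves(deltas=[[0, [0, 0, -3], 0], [0, [0, 0, -9], 0], [0, [16.5, -4.5, 0], 0], [0, [16.5, -4.5, 0], 0], [0, [0, 0, 3], 0]])

```text
t: 9.78
tool_pos: [0.5437, 0.1231, 0.2169]
orientation: [-0.716, -3.059, -0.0]
force: [0.5, 0.4, -0.7]
opening: 0.0004
```

apply_moves(deltas=[[0, [0, 0, 3], 0], [0, [0, 0, 2], 0], [0, [0, 0, 1.5], 0], [0, [0, 0, 1.5], 0], [0, [0, 0, 0], 0]])

```text
t: 10.4
tool_pos: [0.5447, 0.1227, 0.209]
orientation: [0.717, 3.058, 0.0]
force: [0.3, 0.2, 2.3]
opening: 0.0006
```

apply_moves(deltas=[[0, [0, 0, 1], 0], [0, [0, 0, 0], 0]])

```text
t: 10.65
tool_pos: [0.5448, 0.1227, 0.2088]
orientation: [0.717, 3.058, 0.0]
force: [-2.2, 0.1, 9.2]
opening: 0.0008
```

apply_moves(deltas=[[0, [0, 0, -3], 0], [0, [0, 0, -9], 0], [0, [14, -9.5, 0], 0], [0, [14, -9.5, 0], 0], [0, [0, 0, 3], 0]])

```text
t: 11.28
tool_pos: [0.5102, 0.1182, 0.2168]
orientation: [-0.717, -3.058, 0.0]
force: [-0.1, 0.6, 0.8]
opening: 0.0004
```

apply_moves(deltas=[[0, [0, 0, 3], 0], [0, [0, 0, 2], 0], [0, [0, 0, 1.5], 0], [0, [0, 0, 1.5], 0], [0, [0, 0, 0], 0]])

```text
t: 11.9
tool_pos: [0.5112, 0.1182, 0.209]
orientation: [0.717, 3.058, 0.0]
force: [0.7, -0.3, 3.1]
opening: 0.0006
```

apply_moves(deltas=[[0, [0, 0, 1], 0], [0, [0, 0, 0], 0]])

```text
t: 12.15
tool_pos: [0.5113, 0.1182, 0.2088]
orientation: [0.717, 3.058, 0.001]
force: [-1.8, -1.5, 10.1]
opening: 0.0004
```

apply_moves(deltas=[[0, [0, 0, -3], 0], [0, [0, 0, -20], 0], [0, [0, 0, -40], 0], [0, [0, 0, -40], 0], [0, [0, 0, -30], 0]])

```text
t: 12.78
tool_pos: [0.5107, 0.1182, 0.3422]
orientation: [0.717, 3.058, 0.0]
force: [0.5, 0.4, -0.2]
opening: 0.0006
```

apply_moves(deltas=[[0, [30, 0, -20], 0], [0, [40, 0, -10], 0], [0, [40, 0, 0], 0], [0, [40, 0, 0], 0], [0, [30, 0, 0], 0]])

```text
t: 13.4
tool_pos: [0.348, 0.1986, 0.3703]
orientation: [-0.717, -3.058, 0.001]
force: [0.0, 0.1, 0.0]
opening: 0.0005
```

apply_moves(deltas=[[0, [0, 0, 0], 0], [0, [0, 0, 0], 0]])

```text
t: 13.65
tool_pos: [0.3498, 0.1981, 0.3706]
orientation: [0.717, 3.058, -0.0]
force: [0.8, 0.6, -0.4]
opening: 0.0008
```

Run:
```python
from h import *
from plant import robot, viewer
s=robot.read_state(); im=viewer.read_camera("top"); sc=viewer.read_camera("scene"); c=viewer.get_calibration("top")
print(s['t'],s['tool_pos'],s['force'])
b=blobs(im[140:220,255:325],95,30,300); b[:,:2]+=[255,140]
px=np.array([(298,153),(286,159),(277,169),(271,180),(268,193),(270,207)])
q=np.array([b[np.argmin(np.hypot(*(b[:,:2]-p).T)),:2] for p in px])
th,R,t,e=fit(np.array([ray(c,p,.0205) for p in q])); print(th,t,(e*1e3).round(1),q.round(1))
cv2.imwrite("pics/end.png",np.vstack([cv2.resize(im[110:260,210:360],(600,600))[:600], ])); cv2.imwrite("pics/ends.png",cv2.resize(sc[170:280,290:420],(780,660))[:600])
```

```text
13.65 [0.34982783 0.19809607 0.37062582] [ 0.83661183  0.57387916 -0.3935987 ]
1.0786016934470988 [0.58402049 0.08722416] [[-0.1  0. ]
 [-0.3  0.1]
 [ 0.1 -0.1]
 [-0.   0.3]
 [ 0.  -0.3]
 [ 0.3 -0. ]] [[297.9 152.7]
 [285.9 158.8]
 [276.5 168. ]
 [270.1 179.8]
 [268.  193. ]
 [269.7 206.2]]
```

View pics/end.png

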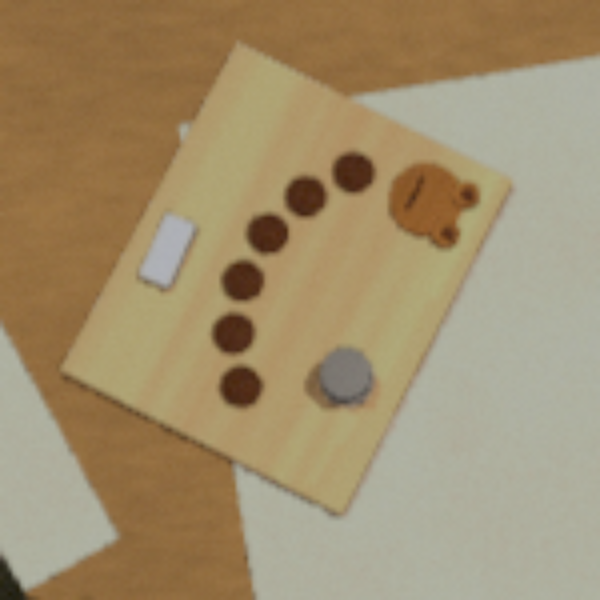

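View pics/ends.png

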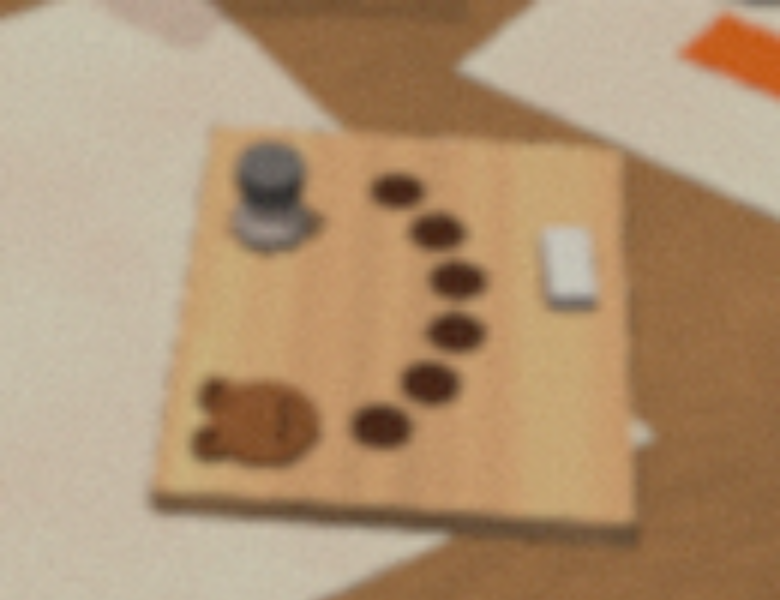

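The board, pot and eraser have not moved: the board fit agrees with the first one to 0.2 mm and 0.0004 rad. All six heads sit flat on the board, and the arm is clear.

```bash
python3 -c "
from plant import order; print(order.close_job())"
```

```text
the job is handed in; nothing more can be done
None
```

I pressed all six plugs home in order, from the frog's head to the far end, with closed fingertips from above, lifting about 12 mm between plugs. I handed the job in at about 14 s, with the arm clear of the board.

- **Plug depth:** every plug stopped at the same height, with the arm's flange at 0.2088 m. The force there rose from about 2–4 N while sliding to 9–13.5 N against the stop. In the final pictures the heads lie flat on the board.
- **Board position:** the final top view puts the board within 0.2 mm and 0.0004 rad of where it started. The pot and eraser look undisturbed.
- **Disagreement:** the wrist and top cameras differed by about 2 mm on the board's position, which is within the stated calibration. I used the wrist value.
- **Sideways force:** it reached about 6 N while pressing the first three plugs, but the board did not move.
- **Not checked at the end:** I did not look closely at the objects on the table around the board. The fingertips passed well above them.

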